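# Seat the burr in the spice mill and hold it down

### The job

Press the spice mill's sprung side lever down until it clicks and stays down by itself, which slides the shutter off the drive socket. Then take the burr from its wooden stand, turn it until its cross-shaped foot meshes with the cross-shaped slots of the socket, and push it fully home against the spring. Finish while still holding the burr pressed down so that the hopper can be screwed on, and leave the teapot, tea glass and hopper where they are.

Things in the scene. Friction and masses are not known exactly. Their poses are not given: they have to be found in the camera images.
- mill: electric spice mill base, a white box fixed to the table, 130 (x) by 160 (y) by 75 mm high. Origin on the table straight below the socket's centre; z up. The box reaches from y = -95 to y = +65 mm and x = -65 to +65 mm of its own frame; the lever sticks out of its +y face
- lever (a joint): mill's side lever angle, rad: 0 = up (sprung, leaning 0.44 above level), 0.5 = fully down. Hinge at (0, 68, 58) mm in the mill's frame, parallel to mill x. The spring resists with about 4 to 7 N at the paddle, easing after half way; past about 0.41 a detent pulls the lever to 0.5 and keeps it there
- lever_pad (a point): centre of the upper face of the lever's black paddle (36 mm along mill x by 34 mm, 8 mm thick), on the lever 65 mm from its hinge and 4 mm above the lever's middle line. 89 mm high and 60 mm out from the mill's +y face when up; 58 mm high and 68 mm out when down
- socket (a point): centre of the drive socket's mouth, 75 mm above the table, level with four square steel blocks of 18 mm. Between them two crossing slots, 10 mm wide, 46 mm long, along this point's x and y (four-fold symmetric). It turns about z against 0.15 N m drag. A sprung grey seat lies 14 mm down; 3 N starts it, 10 N pushes it the 10 mm to home
- burr: steel burr, loose, 96 mm tall, 0.13 to 0.25 kg, upright in its stand. Origin: centre of its foot's underside. Foot: a cross of two blades along body x and y, 30 mm across, 7 mm thick, 24 mm long (lowest 3 mm 1.5 mm slimmer a side); then a flange 44 mm wide, 6 mm thick, a ribbed cone to 52 mm, and a square black grip 24 by 24 mm (sides square to x, y) from 52 to 96 mm
- burr_flange (a point): centre of the flange's underside, 24 mm above the burr's origin, same axes; it comes level with socket, flange on the steel blocks, when the burr is fully home
- burr_grip (a point): point on the burr's axis within the square grip, 78 mm above the burr's origin
- stand: fixed wooden ring 84 mm in diameter and 30 mm high with a 38 mm through hole; the burr's flange rests on it, the foot hangs in the hole. Origin at the centre of its underside
- teapot: white ceramic teapot, 117 mm high with its knob, 120 mm in diameter, loose on a flat trivet; to be left alone. Origin at the centre of its underside
- tea_glass: amber tea glass in a metal holder, 72 mm in diameter, 95 mm high, loose; to be left alone. Origin at the centre of its underside
- hopper: clear funnel-shaped mill hopper, 100 mm in diameter at the top, 75 mm high, loose; to be left alone. Origin at the centre of its underside
- shutter_mid (a point): centre of the top of the shutter, an aluminium plate 60 (mill x) by 62 by 3 mm lying 1 mm above the socket and covering it at first; the lever moves it 58 mm towards the mill's -y
There are look-alikes about, which are no part of the job. Leave any pink look-alike of the stand alone.

How it is judged:
By the outcome, as a careful person would: the job done as asked, in the order asked, and still so for the second after the job is handed in, while the arm keeps its last pose, push and grip.
It also fails if it takes over 58 s, if anything falls off the work surface, if the arm or the gripper's body presses on something with over 40 N, if the wrist force passes 120 N, or if a joint passes its speed limit or range.

### The arm

A 7-joint arm with a two-finger parallel gripper is mounted at the origin on the work surface. World frame = base frame: x ahead of the robot, y to its left, z up, the work surface at z = 0. Lengths are in mm, angles in rad, forces in N, time in s.
With the tool pointing down it reaches from about 400 to 875 mm from the base axis. Payload 4.4 kg.
Tool frame: the origin (TCP) lies on the centre line of the jaws, within the pads' length; the fingertips stand manip.nose_length ahead of it and the grasp point (between the pads) lies 2 mm behind it (manip.nose_length is the distance from the TCP to the fingertips, in mm); z points along the fingers, y is the line along which they close (so a half turn about z gives the same grasp; the last joint's range is limited). The gripper opens to 85 mm and grips with 20 to 120 N. Pads are 22 mm wide; open, the fingers measure 114 mm over their backs; the gripper's body (76 mm by 85 mm) begins 54 mm behind the grasp point. The pads swing forward as they close: fully open they stand 13 mm farther back than shut.
Start: joints at [-1.19, 0.628, 0.038, 1.517, -0.027, 0.996, -0.02], TCP at [280.833, 586.217, 248.313] pointing down, gripper open.
Joint ranges: [-3.06, 3.06], [-0.37, 2.12], [-1.25, 1.32], [0.18, 2.47], [-1.1, 4.24], [0.23, 1.98], [-2.94, 2.94]. Speed limits (rad/s): [2.57, 2.57, 3.14, 3.14, 3.14, 3.14, 3.14].

### API

Orientations are given as a unit quaternion [x, y, z, w].
In Python, from plant import manip gives the robot as it stands.
- The arm moves only by the tool play_rows, never from a script. Its argument "increments" is a list of rows, each a list of 3 entries, a list of its own where there are three numbers: the opening, from -1 (shut) to 1 (fully open), then the shift along the tool's x, y, z in mm, then the turn about the tool's z in rad. A call has exactly 10 rows; each row shifts and turns the commanded pose from where the row before left it, along the tool's axes as they then stand; what a row does not reach is not made up. A row lasts 1/8 s, in which the tool goes at most 62.5 mm and 10.7 degrees, less where a joint would pass 70% of its speed; a pose out of reach is approached as far as the arm can. A call is refused whole if a number of a shift passes 62.5 or a number of a turn 0.188, either way. A call with a gripper value outside its range is refused whole. The fingers move at their own pace and stop on an object; the grip force is fixed at half the most. Time passes only in rows, so rows that do not move let the fingers close, or fill a call up. It gives the time, the measured TCP pose, the force, the opening and the grip force at its end, in the units of the state.
- manip.observe(): the state, without advancing time (a new reading comes with each control period).
- manip.camera(name): name is "scene" or "side" or "wrist"; returns the picture (420x560x3 uint8, red, green, blue); there is no depth.
- manip.camera_params(name): a dict with "vertical_fov" (degrees; the focal length in pixels is half the picture's height over the tangent of half this angle, whatever the lens; pixels are square), "cx", "cy" (the principal point, pixels), "camera_from_world" (4x4, takes a point from world to camera coordinates). Camera axes: x right, y down, z forward; pixel columns grow to the right and rows downward; lengths in mm; the calibration is good to about 2 mm. The wrist camera is an equidistant fisheye: a pixel r from the principal point sees the ray r / f radians off the axis. A picture is of the moment at which its call begins: read the wrist's pose just before it. camera_params takes no time and is no camera call; for the wrist camera it gives the pose at the moment of the call.
- manip.job_done(): hands the job in; it is judged then, once.
The state is a dict: "time": time; "joint_pos": joint angles; "joint_velocities": joint speeds; "tau": joint torques, N m; "tool_pos": TCP position; "tcp_rot": TCP orientation; "wrist_force": force on the tool from outside, world axes, zero at the start; "wrist_torque": the same for the moment, N m; "width": finger opening in mm; "finger_force": force on a finger pad.
Only numpy, scipy, OpenCV 4.12 (cv2) and the standard library are available. Lean on these libraries where they do the work, as an engineer would, in place of code of your own. Each camera call takes 0.05 s, during which the arm holds its last target. There are 200 camera calls.

## Working session

There is one attempt and no reset: what is moved stays moved. The work goes in short steps, Python scripts to look and compute and a tool call to move; the robot and the scene stay as the last step left them, time stands still between calls to the robot, and variables do not carry over. Pictures are saved under pics/ and viewed, at most 10 in all, crops included, and the job is handed in when it is done.

Besides the shell and the picture viewer there is one more tool, called after ">>>" in YAML: its name, and indented under it one key for each argument. play_rows: Moves the arm, as the interface text tells. Its arguments: {"type":"object","properties":{"increments":{"type":"array"}},"required":["increments"]}

```bash
mkdir -p pics; ls; cat > h.py <<'E'
import numpy as np, cv2
from plant import manip
def save(name,fn):
    p=manip.camera_params(name); im=manip.camera(name); cv2.imwrite('pics/'+fn+'.png',im[:,:,::-1]); np.savez('pics/'+fn+'.npz',im=im,T=p['camera_from_world'],f=210/np.tan(np.radians(p['vertical_fov']/2)),c=[p['cx'],p['cy']],w=name=='wrist'); return im
def load(fn):
    return np.load('pics/'+fn+'.npz')
def ray(d,u,v):
    x=(np.array([u,v],float)-d['c']); f=float(d['f'])
    if d['w']:
        r=np.hypot(*x); th=r/f; r=max(r,1e-9); c=np.array([*(x/r*np.sin(th)),np.cos(th)])
    else: c=np.array([*(x/f),1.])
    T=np.array(d['T']); R=T[:3,:3]; o=-R.T@T[:3,3]; return o,R.T@c/np.linalg.norm(c)
def onz(d,u,v,z):
    o,r=ray(d,u,v); return o+r*(z-o[2])/r[2]
def proj(d,p):
    T=np.array(d['T']); c=T[:3,:3]@np.array(p,float)+T[:3,3]; f=float(d['f'])
    if d['w']:
        th=np.arctan2(np.hypot(c[0],c[1]),c[2]); n=np.hypot(c[0],c[1]); return d['c']+f*th*c[:2]/n
    return d['c']+f*c[:2]/c[2]
def tri(*dr):
    A=np.zeros((3,3)); b=np.zeros(3)
    for d,u,v in dr:
        o,r=ray(d,u,v); M=np.eye(3)-np.outer(r,r); A+=M; b+=M@o
    return np.linalg.solve(A,b)
E
python3 - <<'E'
from h import *
s=manip.observe(); print({k:np.round(v,3) for k,v in s.items()}, manip.nose_length)
ims=[save(n,n+'0') for n in('scene','side','wrist')]
for n in('scene','side','wrist'):
    d=load(n+'0'); T=d['T']; print(n,d['f'],d['c'],-T[:3,:3].T@T[:3,3],T[:3,:3].round(3).tolist())
E
```

```text
pics
{'time': np.float64(0.0), 'joint_pos': array([-1.19 ,  0.629,  0.038,  1.518, -0.027,  0.996, -0.02 ]), 'joint_velocities': array([ 0.001,  0.   ,  0.   , -0.001,  0.   ,  0.   ,  0.   ]), 'tau': array([-2.0000e-03, -5.6341e+01,  1.2250e+00, -1.9344e+01,  1.1000e-02,
        1.0000e-02,  0.0000e+00]), 'tool_pos': array([280.537, 585.689, 247.395]), 'tcp_rot': array([ 0.222,  0.975, -0.001, -0.   ]), 'wrist_force': array([ 0.138,  0.866, -0.389]), 'wrist_torque': array([-0.036, -0.013,  0.018]), 'finger_force': np.float64(0.0), 'width': np.float64(85.176)} 17.0
scene 430.6747560026395 [284.18574455 207.75658796] [1279.24093468  840.30541688  774.32338416] [[-0.783, 0.622, -0.007], [0.335, 0.413, -0.847], [-0.524, -0.666, -0.531]]
side 523.6402003378056 [275.26566883 206.02022153] [  59.96000027 -900.76728344  974.94819659] [[0.854, -0.52, 0.011], [-0.324, -0.549, -0.77], [0.407, 0.654, -0.638]]
wrist 325.19226210127806 [279.11042522 213.7986376 ] [218.65984707 615.51435451 373.42707385] [[0.432, 0.902, -0.002], [0.869, -0.416, 0.269], [0.242, -0.118, -0.963]]
```

View pics/scene0.png

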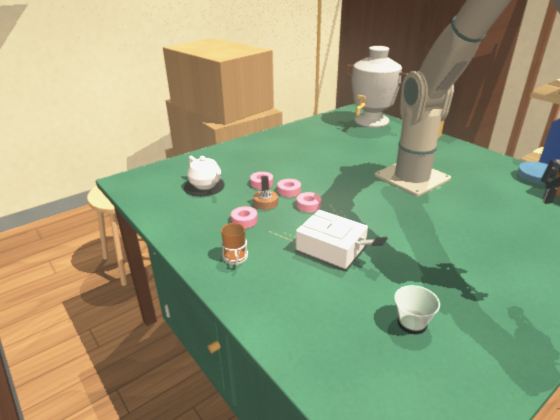

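View pics/side0.png

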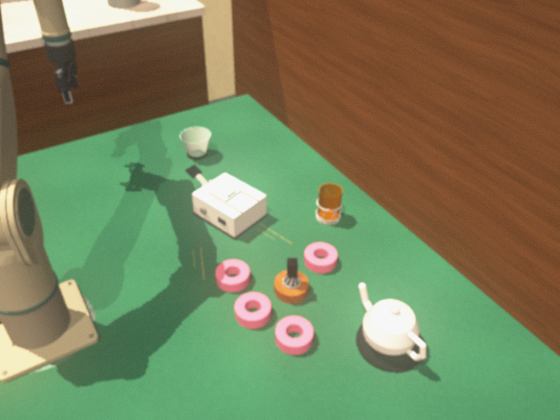

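Scene: mill about (333,238), paddle (378,240), burr in stand (265,192). Side: mill (230,203), paddle (193,172), burr (292,280), with four pink rings around it. I'll zoom in on these.

```bash
python3 - <<'E'
from h import *
a=load('scene0')['im'];b=load('side0')['im']
def crop(im,x,y,w,h,s): return cv2.resize(im[y:y+h,x:x+w],(w*s,h*s),interpolation=cv2.INTER_CUBIC)
A=crop(a,290,205,100,65,4);B=crop(b,180,160,100,80,4)
A2=crop(a,240,170,50,45,6);B2=crop(b,265,250,60,55,6)
o=np.zeros((600,800,3),np.uint8)
for im,x,y in((A,0,0),(B,400,0),(A2,0,270),(B2,420,270)):
    im=im[:600-y,:800-x]; o[y:y+im.shape[0],x:x+im.shape[1]]=im
cv2.imwrite('pics/crop1.png',o[:,:,::-1])
E
```

```text
(no output)
```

View pics/crop1.png

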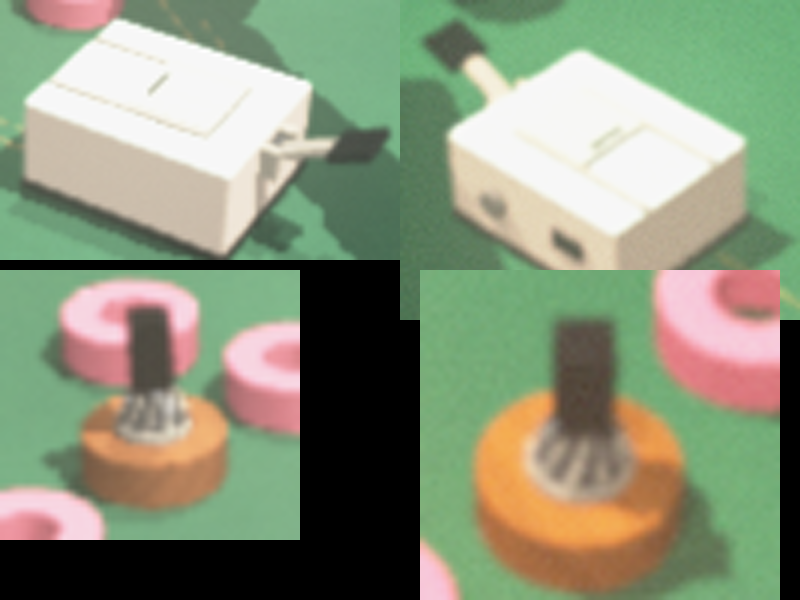

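Zoom: mill's white top corners, paddle (black) on lever, burr's black grip and wooden stand are clearly visible. Next I'll triangulate them.

```bash
python3 - <<'E'
from h import *
S=load('scene0');D=load('side0'); o=.375
sc=dict(far=(318.75,210),lev_far=(368,225.75),lev_front=(347.5,249.5),left=(296.3,230.5))
P={k:onz(S,u-o,v-o,75) for k,(u,v) in sc.items()}
sd=[(225,172.5),(266.75,196.25),(233.25,219.5),(192.5,192.5)]
Q=[onz(D,u-o,v-o,75) for u,v in sd]
for k in P: print(k,P[k].round(1))
for q in Q: print(q.round(1))
pad=tri((S,380-o,241.5-o),(D,193.75-o,171.25-o)); print('pad',pad.round(1))
for d in(S,D): print('pad z89',onz(d,*((380-o,241.5-o) if d is S else (193.4,170.9)),89).round(1))
print('griptop',tri((S,264.3,176.2),(D,292,259)).round(1),onz(S,264.3,176.2,102).round(1),onz(D,292,259,102).round(1))
for n,d in(('scene',S),('side',D)):
    hsv=cv2.cvtColor(d['im'],cv2.COLOR_RGB2HSV); m=cv2.inRange(hsv,(5,120,60),(20,255,255))
    k,l,st,c=cv2.connectedComponentsWithStats(m)
    for i in range(1,k):
        if st[i,4]>60 and abs(c[i]-((265,198) if n=='scene' else (291,286))).max()<15: print(n,c[i],st[i])
E
```

```text
far [515.8  38.2  75. ]
lev_far [463.2 189.4  75. ]
lev_front [588.4 230.8  75. ]
left [637.8  78.4  75. ]
[587.1 230.3  75. ]
[635.4  72.6  75. ]
[510.4  33.1  75. ]
[466.4 191.7  75. ]
pad [506.1 269.3  85. ]
pad z89 [510.2 272.7  89. ]
pad z89 [504.3 263.5  89. ]
griptop [ 547.9 -193.   105.1] [ 544.7 -198.1  102. ] [ 549.4 -190.3  102. ]
scene [266.945 200.79 ] [254 192  23  17 200]
side [290.8214826  288.56580938] [274 270  35  33 661]
```

>>> play_rows:
  increments:
    - [-1,[-33.85,-18.6,8],0]
    - [-1,[-33.85,-18.6,8],0]
    - [-1,[-33.85,-18.6,8],0]
    - [-1,[-33.85,-18.6,8],0]
    - [-1,[-33.85,-18.6,8],0]
    - [-1,[-33.85,-18.6,8],0]
    - [-1,[-33.85,-18.6,8],0]
    - [-1,[-33.85,-18.6,8],0]
    - [-1,[-33.85,-18.6,8],0]
    - [-1,[-33.85,-18.6,8],0]

```text
time: 1.4
tool_pos: [506.3, 271.1, 167.8]
tcp_rot: [0.222, 0.975, -0.0, -0.0]
wrist_force: [1.1, 0.3, 0.5]
width: 0.1
finger_force: 0.0
```

>>> play_rows:
  increments:
    - [-1,[0,0,0],0.162]
    - [-1,[0,0,0],0.162]
    - [-1,[0,0,0],0.162]
    - [-1,[0,0,0],0.162]
    - [-1,[0,0,0],0.161]
    - [-1,[0,0,0],0]
    - [-1,[0,0,0],0]
    - [-1,[0,0,0],0]
    - [-1,[0,0,0],0]
    - [-1,[0,0,0],0]

```text
time: 2.65
tool_pos: [505.8, 272.1, 168.3]
tcp_rot: [0.587, 0.809, 0.0, -0.0]
wrist_force: [0.6, 0.2, -0.4]
width: -0.2
finger_force: 0.0
```

```bash
cat >> h.py <<'E'
def st():
    s=manip.observe(); q=s['tcp_rot']; print(round(float(s['time']),2),s['tool_pos'].round(1),'yaw',round(float(2*np.arctan2(q[1],q[0])),4),q.round(3),'j',s['joint_pos'].round(2),'F',s['wrist_force'].round(1),'w',round(float(s['width']),1),round(float(s['finger_force']),1)); return s
E
python3 - <<'E'
from h import *
st(); save('wrist','w1')
E
```

```text
2.65 [505.8 272.1 168.3] yaw 1.8859 [ 0.587  0.809  0.    -0.   ] j [-0.7   0.63  0.25  1.82 -0.22  0.72 -0.02] F [ 0.6  0.2 -0.4] w -0.2 0.0
```

View pics/w1.png

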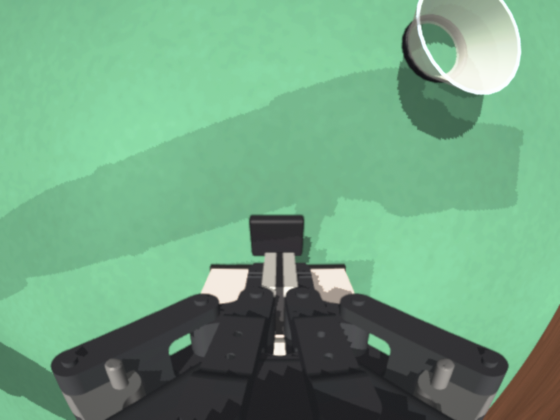

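The wrist view shows the paddle squarely below and ahead, spanning about (250..303, 217..254). I'll check its position.

```bash
python3 - <<'E'
from h import *
d=load('w1'); S=np.array([545.9,147.3]);c,s=np.cos(.314),np.sin(.314)
for u,v,z in((277,237,89),(277,222,95),(277,254,82),(250,237,89),(303,237,89),(280,345,60)):
    p=onz(d,u,v,z); r=p[:2]-S; print(p.round(1),'mill',(c*r[0]+s*r[1]).round(1),(-s*r[0]+c*r[1]).round(1))
r=np.array([505.8,272.1])-S;print('tcp mill',c*r[0]+s*r[1],-s*r[0]+c*r[1])
E
```

```text
[505.4 266.8  89. ] mill -1.6 126.1
[501.6 278.5  95. ] mill -1.6 138.5
[510.1 252.2  82. ] mill -1.7 110.9
[488.2 261.1  89. ] mill -19.7 126.1
[522.  272.2  89. ] mill 15.8 126.1
[542.9 158.8  60. ] mill 0.7 11.9
tcp mill 0.4070775389334216 131.08350120391697
```

>>> play_rows:
  increments:
    - [-1,[0,-1,20],0]
    - [-1,[0,0,20],0]
    - [-1,[0,0,15],0]
    - [-1,[0,0,7],0]
    - [-1,[0,0,6],0]
    - [-1,[0,0,6],0]
    - [-1,[0,0,6],0]
    - [-1,[0,0,6],0]
    - [-1,[0,0,4],0]
    - [-1,[0,0,0],0]

```text
time: 3.95
tool_pos: [504.5, 271.1, 77.7]
tcp_rot: [0.588, 0.809, -0.001, -0.0]
wrist_force: [0.2, -0.2, 0.1]
width: 0.4
finger_force: 0.0
```

>>> play_rows:
  increments:
    - [-1,[0,0,2],0]
    - [-1,[0,0,2],0]
    - [-1,[0,0,0],0]
    - [-1,[0,0,0],0]
    - [-1,[0,0,-10],0]
    - [-1,[0,0,-25],0]
    - [-1,[0,0,-40],0]
    - [-1,[0,0,-40],0]
    - [-1,[0,0,0],0]
    - [-1,[0,0,0],0]

```text
time: 5.2
tool_pos: [504.3, 271.8, 189.0]
tcp_rot: [0.587, 0.809, -0.0, -0.0]
wrist_force: [-0.2, 0.1, -0.6]
width: 0.2
finger_force: 0.0
```

```bash
python3 - <<'E'
from h import *
st(); save('wrist','w2'); save('scene','s2')
a=load('s2')['im'][200:280,290:400]; w=load('w2')['im']
o=np.zeros((600,800,3),np.uint8); o[:420,:560]=w; A=cv2.resize(a,None,fx=2.1,fy=2.1); o[0:A.shape[0],560:560+A.shape[1]]=A
cv2.imwrite('pics/c2.png',o[:420,:,::-1])
E
```

```text
5.2 [504.3 271.8 189. ] yaw 1.8859 [ 0.587  0.809 -0.    -0.   ] j [-0.71  0.6   0.26  1.8  -0.21  0.76 -0.03] F [-0.2  0.1 -0.6] w 0.2 0.0
```

View pics/c2.png

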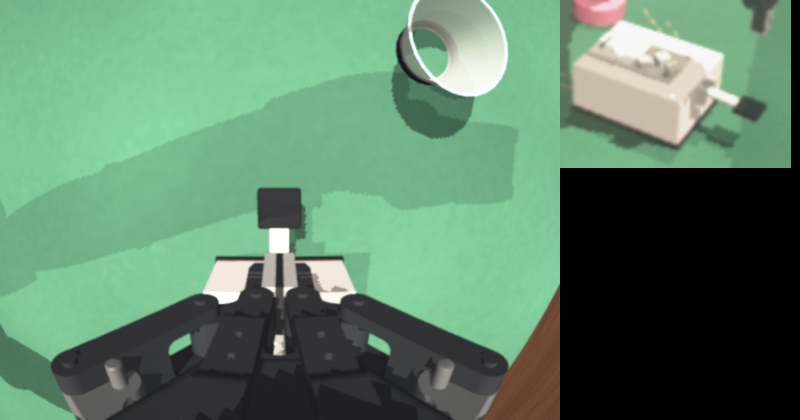

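The lever stays down and the shutter is off the socket; the blocks are visible in the scene crop. Next I'll go over the socket and take a picture, then over the burr and take another.

>>> play_rows:
  increments:
    - [1,[-18,0,0],0]
    - [1,[-18,0,0],0]
    - [1,[-18,0,0],0]
    - [1,[-18,0,0],0]
    - [1,[-18,0,0],0]
    - [1,[-18,0,0],0]
    - [1,[-17,0,0],0]
    - [1,[-17,0,0],0]
    - [1,[0,0,0],0]
    - [1,[0,0,0],0]

```text
time: 6.55
tool_pos: [548.6, 137.6, 189.2]
tcp_rot: [0.587, 0.809, 0.0, -0.0]
wrist_force: [-0.4, 0.5, -0.3]
width: 85.5
finger_force: 0.0
```

```bash
python3 - <<'E'
from h import *
st(); save('wrist','w3')
E
```

```text
6.55 [548.6 137.6 189.2] yaw 1.8864 [ 0.587  0.809  0.    -0.   ] j [-0.45  0.59  0.24  1.82 -0.2   0.75  0.21] F [-0.4  0.5 -0.3] w 85.5 0.0
```

>>> play_rows:
  increments:
    - [1,[-33,-10.4,0],0]
    - [1,[-33,-10.4,0],0]
    - [1,[-33,-10.4,0],0]
    - [1,[-33,-10.4,0],0]
    - [1,[-33,-10.4,0],0]
    - [1,[-33,-10.4,0],0]
    - [1,[-33,-10.4,0],0]
    - [1,[-33,-10.4,0],0]
    - [1,[-33,-10.4,0],0]
    - [1,[-33,-10.4,0],0]

```text
time: 7.85
tool_pos: [552.5, -209.0, 189.3]
tcp_rot: [0.587, 0.81, 0.0, -0.0]
wrist_force: [0.2, 0.4, -0.7]
width: 85.0
finger_force: 0.0
```

```bash
python3 - <<'E'
from h import *
st(); save('wrist','w4')
o=np.zeros((600,800,3),np.uint8)
for n,x in(('w3',0),('w4',400)):
    o[:,x:x+400]=cv2.resize(load(n)['im'][80:330,196:363],(400,600),interpolation=cv2.INTER_CUBIC)
cv2.imwrite('pics/c34.png',o[:,:,::-1])
E
```

```text
7.85 [ 552.5 -209.   189.3] yaw 1.8876 [ 0.587  0.81   0.    -0.   ] j [ 0.18  0.62  0.21  1.75 -0.17  0.78  0.79] F [ 0.2  0.4 -0.7] w 85.0 0.0
```

View pics/c34.png

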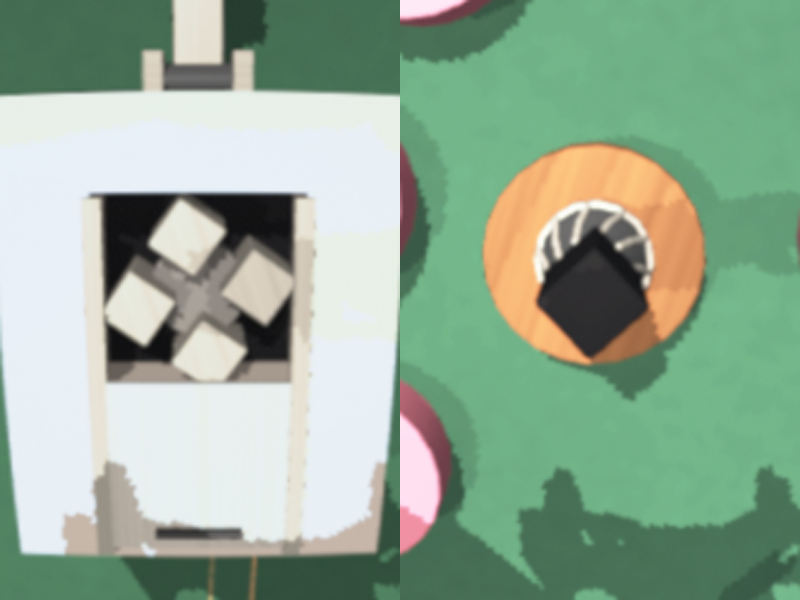

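The left half shows the open socket, with four blocks around about (198,294) turned roughly 36°. The right half shows the burr's grip top as a diamond around (593,300). I'll cast rays for both.

```bash
python3 - <<'E'
from h import *
def px(u,v): return ((u+.5)/(400/167)-.5+196,(v+.5)/2.4-.5+80)
d=load('w3')
B=[(187,235),(258,286),(209,350),(139,307)]
P=[onz(d,*px(*b),75)[:2] for b in B]; P=np.array(P); print(P.round(1),P.mean(0).round(1))
for a,b in((0,2),(1,3)):
    v=P[a]-P[b]; print('diag',np.hypot(*v).round(1),'slot ang mod90',(np.degrees(np.arctan2(v[1],v[0]))-45)%90)
# edges
E=[((148,235),(185,195)),((185,195),(227,232)),((221,291),(265,327)),((265,327),(294,290)),((104,308),(136,271)),((105,309),(146,346)),((146,346),(175,307))]
for a,b in E:
    p,q=[onz(d,*px(*t),75)[:2] for t in(a,b)]; v=q-p; print('edge',np.hypot(*v).round(1),(np.degrees(np.arctan2(v[1],v[0]))%90).round(1))
# mill frame check: hinge post
w=load('w4'); im=w['im'][80:330,196:363]
C=[(597,245),(648,302),(590,357),(538,300)]
C=np.array([onz(w,*px(u-400,v),102)[:2] for u,v in C]); print(C.round(1),C.mean(0).round(1))
for i in range(4):
    v=C[(i+1)%4]-C[i]; print('grip edge',np.hypot(*v).round(1),(np.degrees(np.arctan2(v[1],v[0]))%90).round(1))
# stand ring top circle
hsv=cv2.cvtColor(w['im'],cv2.COLOR_RGB2HSV); m=cv2.inRange(hsv,(5,90,60),(22,255,255)); k,l,s,c=cv2.connectedComponentsWithStats(m)
i=[i for i in range(1,k) if s[i,4]>1000]; 
for j in i: print(s[j],c[j])
cs,_=cv2.findContours((l==max(i,key=lambda j:-abs(c[j]-(278,190)).sum())).astype(np.uint8),0,2); h=cv2.convexHull(max(cs,key=len))[:,0]
H=np.array([onz(w,*q,30)[:2] for q in h],np.float32); print('stand',cv2.minEnclosingCircle(H))
print('tcp yaw deg',np.degrees(1.8876)%90)
E
```

```text
[[535.1 164.3]
 [561.5 155.7]
 [553.3 130.8]
 [527.6 137.5]] [544.4 147.1]
diag 38.1 slot ang mod90 73.58552670214222
diag 38.5 slot ang mod90 73.3215966628672
edge 17.1 65.2
edge 17.5 66.5
edge 18.5 68.3
edge 15.2 71.6
edge 16.0 66.8
edge 17.9 64.4
edge 16.1 71.9
[[ 541.6 -179.9]
 [ 560.4 -190.9]
 [ 549.8 -211.5]
 [ 530.6 -200. ]] [ 545.6 -195.5]
grip edge 21.7 59.6
grip edge 23.1 62.9
grip edge 22.4 59.1
grip edge 22.9 61.4
[ 531   77   29   61 1463] [546.84005468 106.18113465]
[ 231  139   93   93 4293] [276.85674354 181.51781971]
[ 515  245   45  149 3291] [544.58796718 323.94621696]
stand ((545.4619140625, -196.27491760253906), 42.258338928222656)
tcp yaw deg 18.15151340889419
```

```bash
python3 - <<'E'
from h import *
d=load('w3'); im=d['im'][162:240,240:320]; g=cv2.cvtColor(im,cv2.COLOR_RGB2GRAY)
big=cv2.resize(g,None,fx=4,fy=4,interpolation=cv2.INTER_CUBIC)
for th in(165,180,195):
    m=(big>th).astype(np.uint8); m=cv2.morphologyEx(m,cv2.MORPH_OPEN,np.ones((9,9)))
    k,l,s,c=cv2.connectedComponentsWithStats(m)
    for i in range(1,k):
        if 600<s[i,4]<6000:
            cs,_=cv2.findContours((l==i).astype(np.uint8),0,1); q=max(cs,key=len)[:,0]
            W=np.array([onz(d,(u+.5)/4-.5+240,(v+.5)/4-.5+162,75)[:2] for u,v in q],np.float32)
            r=cv2.minAreaRect(W); print(th,np.round(r[0],1),np.round(r[1],1),round(r[2]%90,1),s[i,4])
w=load('w4'); g=cv2.cvtColor(w['im'][170:240,245:310],cv2.COLOR_RGB2GRAY); big=cv2.resize(g,None,fx=4,fy=4,interpolation=cv2.INTER_CUBIC)
print(np.bincount((big//4).ravel())[:30])
E
```

```text
165 [578.6 140.6] [ 2.6 26.1] 20.1 1078
180 [579.9 137.8] [ 2.  19.9] 20.2 769
195 [580.2 137.5] [ 1.6 19.1] 20.2 619
[    0     0     0     0     0  1207   983  1825   646   598  1198 14122
  1001   984   501   260   260   396   466   360   261   311   524   632
  3965  1574  1170  1278   964  1690]
```

```bash
python3 - <<'E'
from h import *
d=load('w3'); im=d['im'][162:240,240:320]; g=cv2.cvtColor(im,cv2.COLOR_RGB2GRAY)
big=cv2.resize(g,None,fx=4,fy=4,interpolation=cv2.INTER_CUBIC)
for th in(160,175,190,205):
    m=(big>th).astype(np.uint8); m=cv2.morphologyEx(m,cv2.MORPH_OPEN,np.ones((13,13)))
    k,l,s,c=cv2.connectedComponentsWithStats(m)
    for i in range(1,k):
        if 3000<s[i,4]<12000:
            cs,_=cv2.findContours((l==i).astype(np.uint8),0,1); q=max(cs,key=len)[:,0]
            W=np.array([onz(d,(u+.5)/4-.5+240,(v+.5)/4-.5+162,75)[:2] for u,v in q],np.float32)
            r=cv2.minAreaRect(W); print(th,np.round(r[0],1),np.round(r[1],1),round(r[2]%90,1),s[i,4])
w=load('w4'); g=cv2.cvtColor(w['im'][170:240,245:310],cv2.COLOR_RGB2GRAY); big=cv2.resize(g,None,fx=4,fy=4,interpolation=cv2.INTER_CUBIC)
for lo in (26,29,32,35,38):
    m=cv2.inRange(big,lo,60); m=cv2.morphologyEx(m,cv2.MORPH_OPEN,np.ones((9,9))); k,l,s,c=cv2.connectedComponentsWithStats(m)
    i=1+np.argmax(s[1:,4]); cs,_=cv2.findContours((l==i).astype(np.uint8),0,1); q=max(cs,key=len)[:,0]
    W=np.array([onz(w,(u+.5)/4-.5+245,(v+.5)/4-.5+170,102)[:2] for u,v in q],np.float32)
    r=cv2.minAreaRect(W); print(lo,np.round(r[0],1),np.round(r[1],1),round(r[2]%90,1),s[i,4])
E
```

```text
160 [535.  163.6] [18.  17.9] 73.1 8727
160 [562.5 155.7] [18.1 19.1] 74.5 8107
160 [527.1 136.9] [17.8 17.9] 73.4 8073
160 [553.9 128. ] [19.2 18.8] 75.0 7837
175 [535.  163.6] [17.6 17.4] 73.0 8349
175 [561.9 155.6] [16.9 17.1] 73.1 7533
175 [527.  136.9] [17.5 17.6] 73.1 7779
175 [554.  128.2] [18.5 18.3] 73.5 7471
190 [535.  163.6] [17.1 17.1] 73.3 7972
190 [561.9 155.5] [16.4 16.5] 73.0 6907
190 [527.1 136.8] [17.1 17.2] 73.8 7417
190 [553.8 128.6] [17.3 17.4] 74.4 7015
205 [535.  163.6] [16.7 16.7] 73.4 7444
205 [561.9 155.7] [15.2 15.4] 74.7 3877
205 [527.  136.8] [16.6 16.7] 73.4 7005
205 [553.7 128.6] [16.9 16.8] 73.4 6335
26 [ 544.2 -194.2] [24.8 27.6] 59.7 20624
29 [ 545.1 -195.4] [23.7 24.6] 60.4 18529
32 [ 545.4 -195.6] [23.5 24.1] 59.7 18020
35 [ 545.4 -195.8] [23.1 24. ] 59.7 17685
38 [ 545.5 -196.1] [22.7 23.5] 59.7 17346
```

>>> play_rows:
  increments:
    - [1,[0,0,0],0.1686]
    - [1,[0,0,0],0.1686]
    - [1,[0,0,0],0.1686]
    - [1,[0,0,0],0.1686]
    - [1,[0,0,0],0.1686]
    - [1,[4,-6.4,0],0]
    - [1,[4,-6.4,0],0]
    - [1,[0,0,15],0]
    - [1,[0,0,15],0]
    - [1,[0,0,0],0]

```text
time: 9.15
tool_pos: [543.9, -195.5, 157.4]
tcp_rot: [0.867, 0.498, -0.001, -0.001]
wrist_force: [-1.1, -0.3, 1.4]
width: 85.3
finger_force: 0.0
```

```bash
cat >> h.py <<'E'
def rel(x,y):
    s=st(); q=s['tcp_rot']; a=2*np.arctan2(q[1],q[0]); d=np.array([x,y])-s['tool_pos'][:2]
    print('tool dx,dy',round(float(d@[np.cos(a),np.sin(a)]),2),round(float(d@[np.sin(a),-np.cos(a)]),2),'yawdeg',round(float(np.degrees(a)),2))
E
python3 - <<'E'
from h import *
rel(545.4,-195.7); save('wrist','w5')
w=load('w5'); g=cv2.cvtColor(w['im'],cv2.COLOR_RGB2GRAY)
cv2.imwrite('pics/c5.png',cv2.resize(w['im'][120:330,180:380],None,fx=2.8,fy=2.8,interpolation=cv2.INTER_CUBIC)[:,:,::-1])
print(proj(w,[545.4,-195.7,102]))
E
```

```text
9.15 [ 543.9 -195.5  157.4] yaw 1.0426 [ 0.867  0.498 -0.001 -0.001] j [ 0.03  0.68  0.43  1.82 -0.4   0.74  0.15] F [-1.1 -0.3  1.4] w 85.3 0.0
tool dx,dy 0.59 1.37 yawdeg 59.74
[282.96228393 240.79932834]
```

View pics/c5.png

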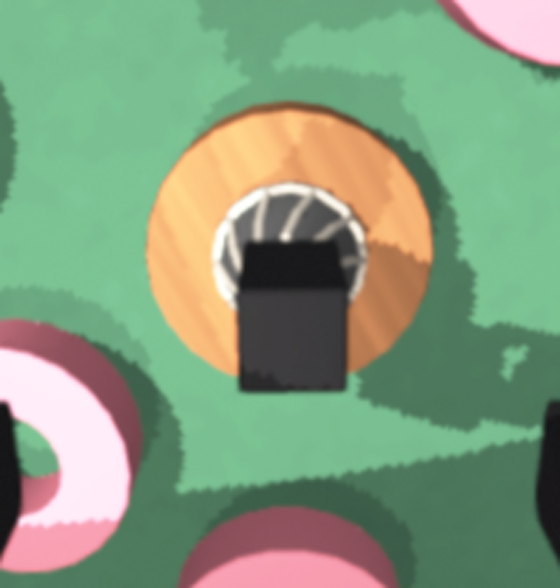

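The grip is square to the jaws at (284,241), about 2 mm to tool +y. I'll correct, descend and grasp.

>>> play_rows:
  increments:
    - [1,[0.6,1.7,0],0]
    - [1,[0,0,15],0]
    - [1,[0,0,20],0]
    - [1,[0,0,20],0]
    - [1,[0,0,14],0]
    - [1,[0,0,6],0]
    - [1,[0,0,0],0]
    - [-1,[0,0,0],0]
    - [-1,[0,0,0],0]
    - [-1,[0,0,0],0]

```text
time: 10.45
tool_pos: [547.1, -196.1, 84.7]
tcp_rot: [0.867, 0.498, 0.0, 0.0]
wrist_force: [-0.0, -0.2, -1.4]
width: 32.1
finger_force: 0.0
```

>>> play_rows:
  increments:
    - [-1,[0,0,0],0]
    - [-1,[0,0,0],0]
    - [-1,[0,0,0],0]
    - [-1,[0,0,0],0]
    - [-1,[0,0,-5],0]
    - [-1,[0,0,-10],0]
    - [-1,[0,0,-20],0]
    - [-1,[0,0,-30],0]
    - [-1,[0,0,-35],0]
    - [-1,[0,0,0],0]

```text
time: 11.7
tool_pos: [548.5, -197.0, 187.2]
tcp_rot: [0.867, 0.498, 0.002, 0.002]
wrist_force: [1.1, 0.5, -1.1]
width: 23.2
finger_force: 59.0
```

```bash
python3 - <<'E'
from h import *
rel(544.4,146.1)
E
```

```text
11.7 [ 548.5 -197.   187.2] yaw 1.0427 [0.867 0.498 0.002 0.002] j [ 0.01  0.65  0.46  1.79 -0.38  0.79  0.13] F [ 1.1  0.5 -1.1] w 23.2 59.0
tool dx,dy 294.33 -176.41 yawdeg 59.74
```

>>> play_rows:
  increments:
    - [-1,[30,-18,0],0]
    - [-1,[38,-22.8,0],0]
    - [-1,[38,-22.8,0],0]
    - [-1,[38,-22.8,0],0]
    - [-1,[38,-22.8,0],0]
    - [-1,[38,-22.8,0],0]
    - [-1,[38,-22.8,0],0]
    - [-1,[36,-21.6,0],0]
    - [-1,[0,0,0],-0.118]
    - [-1,[0,0,0],-0.118]

```text
time: 12.95
tool_pos: [541.6, 147.6, 183.1]
tcp_rot: [0.801, 0.599, -0.001, -0.0]
wrist_force: [-0.0, 0.2, -1.4]
width: 23.5
finger_force: 59.0
```

>>> play_rows:
  increments:
    - [-1,[0,0,0],0]
    - [-1,[0,0,0],0]
    - [-1,[0,0,0],0]
    - [-1,[0,0,0],0]
    - [-1,[0,0,0],0]
    - [-1,[0,0,0],0]
    - [-1,[0,0,0],0]
    - [-1,[0,0,0],0]
    - [-1,[0,0,0],0]
    - [-1,[0,0,0],0]

```text
time: 14.2
tool_pos: [542.6, 146.8, 184.3]
tcp_rot: [0.802, 0.597, -0.0, -0.0]
wrist_force: [-0.6, -0.9, -1.6]
width: 23.4
finger_force: 59.0
```

```bash
python3 - <<'E'
from h import *
rel(544.4,146.1); save('wrist','w6'); save('side','d6'); save('scene','s6')
o=np.zeros((600,800,3),np.uint8)
for n,(x,y,w,h),(X,Y),f in(('w6',(190,130,180,200),(0,0),2.2),('d6',(190,130,80,90),(400,0),5),('s6',(290,190,90,60),(0,440),2.6)):
    A=cv2.resize(load(n)['im'][y:y+h,x:x+w],None,fx=f,fy=f,interpolation=cv2.INTER_CUBIC)[:600-Y,:800-X]; o[Y:Y+A.shape[0],X:X+A.shape[1]]=A
cv2.imwrite('pics/c6.png',o[:,:,::-1])
E
```

```text
14.2 [542.6 146.8 184.3] yaw 1.2788 [ 0.802  0.597 -0.    -0.   ] j [-0.59  0.62  0.43  1.84 -0.36  0.76 -0.26] F [-0.6 -0.9 -1.6] w 23.4 59.0
tool dx,dy -0.14 1.93 yawdeg 73.27
```

View pics/c6.png

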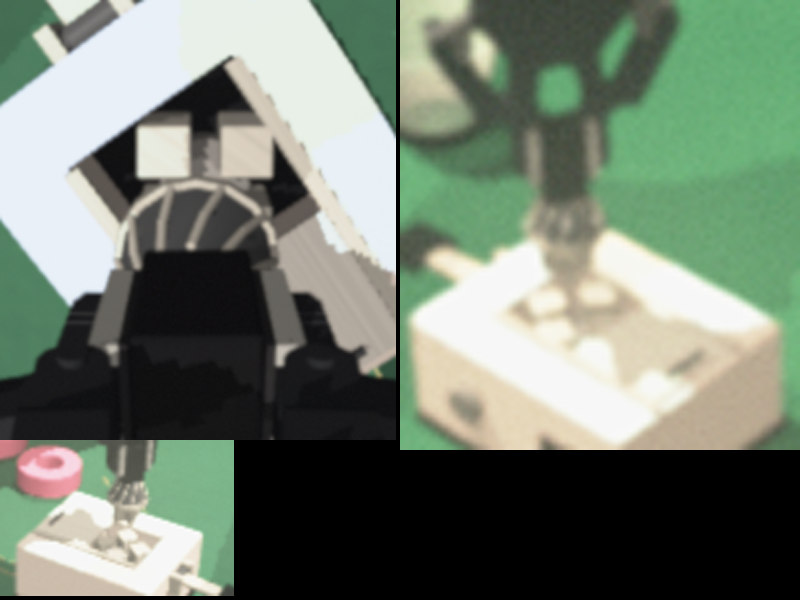

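Blocks and burr are square to each other in the wrist view. The slot is at crop x≈205 and the flange centre at x≈197, so the slot lies a little to tool +y. I'll quantify that.

```bash
python3 - <<'E'
from h import *
d=load('w6'); x0,y0=240,175; g=cv2.cvtColor(d['im'][y0:215,x0:325],cv2.COLOR_RGB2GRAY); big=cv2.resize(g,None,fx=4,fy=4,interpolation=cv2.INTER_CUBIC)
a=1.2788; tx=np.array([np.cos(a),np.sin(a)]); ty=np.array([np.sin(a),-np.cos(a)]); t=np.array([542.6,146.8])
for th in(170,190,205):
    m=(big>th).astype(np.uint8); m=cv2.morphologyEx(m,cv2.MORPH_OPEN,np.ones((13,13))); k,l,s,c=cv2.connectedComponentsWithStats(m)
    for i in range(1,k):
        if 3000<s[i,4]<12000:
            cs,_=cv2.findContours((l==i).astype(np.uint8),0,1); q=max(cs,key=len)[:,0]
            W=np.array([onz(d,(u+.5)/4-.5+x0,(v+.5)/4-.5+y0,75)[:2] for u,v in q],np.float32)
            r=cv2.minAreaRect(W); p=np.array(r[0])-t; print(th,np.round(r[0],1),np.round(r[1],1),round(r[2]%90,1),'tool',(p@tx).round(1),(p@ty).round(1))
for u,v,z in((116,250,136),(278,250,136),(130,330,180),(270,330,180)):
    p=onz(d,(u+.5)/2.2-.5+190,(v+.5)/2.2-.5+130,z)[:2]-t; print('burr',(p@tx).round(1),(p@ty).round(1))
# foot/ flange in fixed views: project expected burr axis
for n in('d6','s6'):
    e=load(n)
    for z in(107,131,137,180): print(n,z,proj(e,[542.6,146.8,z]).round(1))
    print(n,'socket',proj(e,[544.4,146.1,75]).round(1))
E
```

```text
170 [529.7 177.7] [12.6 17.3] 72.8 tool 25.9 -21.2
170 [535.  163.7] [17.6 17.4] 73.1 tool 14.0 -12.2
190 [529.7 177.9] [12.2 17.1] 72.8 tool 26.1 -21.3
190 [535.  163.7] [17.2 16.7] 73.1 tool 14.0 -12.2
205 [529.5 178. ] [12.2 16.8] 72.8 tool 26.1 -21.5
205 [534.9 163.7] [16.6 16.1] 73.0 tool 13.9 -12.2
205 [561.8 155.6] [14.9 14.7] 74.2 tool 13.9 15.8
burr 1.7 -21.8
burr 1.7 20.5
burr 0.9 -14.3
burr 0.9 14.2
d6 107 [223.4 182.9]
d6 131 [223.  175.9]
d6 137 [222.9 174.1]
d6 180 [222.  160.9]
d6 socket [224.7 192. ]
s6 107 [337.9 219.3]
s6 131 [338.4 212.1]
s6 137 [338.6 210.3]
s6 180 [339.5 196.8]
s6 socket [336.6 228.9]
```

>>> play_rows:
  increments:
    - [-1,[0,2,0],0]
    - [-1,[0,0,8],0]
    - [-1,[0,0,10],0]
    - [-1,[0,0,8],0]
    - [-1,[0,0,4],0]
    - [-1,[0,0,2],0]
    - [-1,[0,0,2],0]
    - [-1,[0,0,2],0]
    - [-1,[0,0,2],0]
    - [-1,[0,0,0],0]

```text
time: 15.6
tool_pos: [544.5, 146.2, 146.2]
tcp_rot: [0.802, 0.597, -0.0, -0.0]
wrist_force: [0.3, 0.4, -0.8]
width: 23.2
finger_force: 59.0
```

```bash
python3 -c "
from h import *
rel(544.4,146.1); print(manip.observe()['wrist_torque'].round(2))"
```

```text
15.6 [544.5 146.2 146.2] yaw 1.2788 [ 0.802  0.597 -0.    -0.   ] j [-0.57  0.68  0.4   1.87 -0.4   0.68 -0.23] F [ 0.3  0.4 -0.8] w 23.2 59.0
tool dx,dy -0.09 -0.03 yawdeg 73.27
[-0.04 -0.01  0.03]
```

No contact force, so the foot is entering freely. I'll push on.

>>> play_rows:
  increments:
    - [-1,[0,0,2],0]
    - [-1,[0,0,2],0]
    - [-1,[0,0,2],0]
    - [-1,[0,0,2],0]
    - [-1,[0,0,1],0]
    - [-1,[0,0,1],0]
    - [-1,[0,0,1],0]
    - [-1,[0,0,1],0]
    - [-1,[0,0,0],0]
    - [-1,[0,0,0],0]

```text
time: 16.85
tool_pos: [544.5, 146.2, 134.4]
tcp_rot: [0.802, 0.597, 0.0, -0.0]
wrist_force: [-2.1, 0.5, 5.0]
width: 23.5
finger_force: 59.9
```

>>> play_rows:
  increments:
    - [-1,[0,0,1],0]
    - [-1,[0,0,1],0]
    - [-1,[0,0,1],0]
    - [-1,[0,0,1],0]
    - [-1,[0,0,1],0]
    - [-1,[0,0,1],0]
    - [-1,[0,0,0],0]
    - [-1,[0,0,0],0]
    - [-1,[0,0,0],0]
    - [-1,[0,0,0],0]

```text
time: 18.1
tool_pos: [544.6, 146.2, 129.7]
tcp_rot: [0.803, 0.597, 0.0, -0.0]
wrist_force: [-4.1, -1.2, 15.7]
width: 23.2
finger_force: 61.4
```

```bash
python3 -c "
from h import *
rel(544.4,146.1); print(manip.observe()['wrist_torque'].round(2))"
```

```text
18.1 [544.6 146.2 129.7] yaw 1.2786 [ 0.803  0.597  0.    -0.   ] j [-0.55  0.7   0.38  1.88 -0.41  0.64 -0.21] F [-4.1 -1.2 15.7] w 23.2 61.4
tool dx,dy -0.15 -0.17 yawdeg 73.26
[-0.2   1.08  0.03]
```

Force has risen to 16 N, so it is probably home. I'll press slightly more and look.

>>> play_rows:
  increments:
    - [-1,[0,0,1],0]
    - [-1,[0,0,1],0]
    - [-1,[0,0,0],0]
    - [-1,[0,0,0],0]
    - [-1,[0,0,0],0]
    - [-1,[0,0,0],0]
    - [-1,[0,0,0],0]
    - [-1,[0,0,0],0]
    - [-1,[0,0,0],0]
    - [-1,[0,0,0],0]

```text
time: 19.35
tool_pos: [544.6, 146.2, 129.6]
tcp_rot: [0.803, 0.597, 0.001, -0.001]
wrist_force: [-8.3, -0.4, 31.7]
width: 23.5
finger_force: 63.7
```

```bash
python3 - <<'E'
from h import *
rel(544.4,146.1); print(manip.observe()['wrist_torque'].round(2)); save('wrist','w7'); save('side','d7'); save('scene','s7')
o=np.zeros((600,800,3),np.uint8)
for n,(x,y,w,h),(X,Y),f in(('w7',(190,130,180,200),(0,0),2.2),('d7',(190,150,80,80),(400,0),5),('s7',(290,190,100,75),(400,300),4)):
    A=cv2.resize(load(n)['im'][y:y+h,x:x+w],None,fx=f,fy=f,interpolation=cv2.INTER_CUBIC)[:600-Y,:800-X]; o[Y:Y+A.shape[0],X:X+A.shape[1]]=A
cv2.imwrite('pics/c7.png',o[:,:,::-1])
E
```

```text
19.35 [544.6 146.2 129.6] yaw 1.2786 [ 0.803  0.597  0.001 -0.001] j [-0.55  0.7   0.38  1.88 -0.41  0.64 -0.21] F [-8.3 -0.4 31.7] w 23.5 63.7
tool dx,dy -0.17 -0.19 yawdeg 73.26
[-0.31  2.06  0.04]
```

View pics/c7.png

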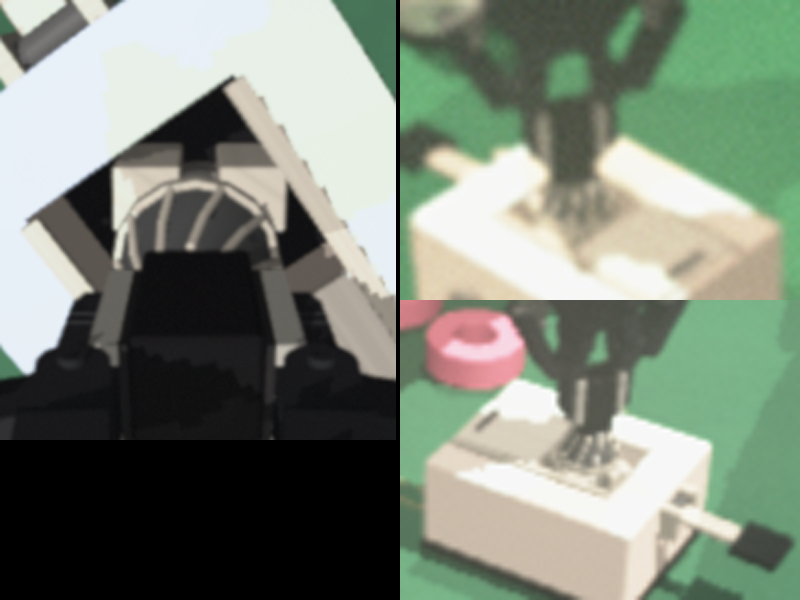

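The flange sits on the steel blocks. It is a hard stop: z held at 129.6–129.7 while force doubled, and that matches the 78.7 mm grasp offset plus 51. The lever is still down. I'll ease the push to about 20 N and hand in.

>>> play_rows:
  increments:
    - [-1,[0,0,-0.7],0]
    - [-1,[0,0,0],0]
    - [-1,[0,0,0],0]
    - [-1,[0,0,0],0]
    - [-1,[0,0,0],0]
    - [-1,[0,0,0],0]
    - [-1,[0,0,0],0]
    - [-1,[0,0,0],0]
    - [-1,[0,0,0],0]
    - [-1,[0,0,0],0]

```text
time: 20.75
tool_pos: [544.6, 146.2, 129.6]
tcp_rot: [0.802, 0.597, 0.001, -0.0]
wrist_force: [-7.2, -1.4, 26.3]
width: 23.6
finger_force: 62.8
```

```bash
python3 -c "
from h import *
s=st()
if s['wrist_force'][2]>14 and s['tool_pos'][2]<130.2: print(manip.job_done())"
```

```text
20.75 [544.6 146.2 129.6] yaw 1.2787 [ 0.802  0.597  0.001 -0.   ] j [-0.55  0.7   0.38  1.88 -0.41  0.64 -0.21] F [-7.2 -1.4 26.3] w 23.6 62.8
the job is handed in; nothing more can be done
None
```

I handed the job in at 20.75 s: the lever is latched down, the shutter is off the socket, and the burr is meshed and held fully home at about 26 N; the teapot, tea glass and hopper were not touched.

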